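# Lock the battery cover of the backup power unit

### The job

The battery cover on the backup power unit is not locked yet. Take the hex-handled screwdriver from the stand, seat its blade in the slot of the cover's lock screw, press the screw down and, still pressing, turn it clockwise with the screwdriver as far as it goes (about a seventh of a turn). Then put the screwdriver back upright, all the way down, in the hole of the stand that it came from.

Things in the scene. Friction and masses are not known exactly. Their poses are not given: they have to be found in the camera images.
- screwdriver: Upright in a stand hole; alone there with a thick hex handle. 0.08-0.17 kg. Origin: bit tip; z up the tool; x along the blade's width. From the tip: blade 16 (x) by 4 mm, 14 high; shank 10 dia to 55; round guard 46 dia, 55 to 63; hex grip 63 to 135, 32 across flats, its flats facing +-y and 30 and 150 degrees from x; cap to 138. Guard rests on the stand, tip then 5 mm above the desk.
- stand: Fixed dark wooden block, 75 (x) by 235 (y) by 60 mm high, origin at the centre of its underside. Three upright round through holes 31 mm in diameter on its y axis at y = -75, 0 and +75 mm; one has the screwdriver (which one varies), the others hold slim round tools whose tops are at most 105 mm above the desk.
- screw_slot (a point): Centre of the slot floor of the lock screw; x along the slot, z up. Steel head 40 mm dia, 15 mm above the fixed black unit (60 high), in its grey cover panel; two caps at the other end have no slot. Slot runs right across, 10 wide, 11 deep, bevelled to 19 at the top. Sprung: sinks up to 8 mm when pressed (4 N to start, 10 N at the bottom), rises when let go; keep it 3 to 7 mm down while turning.
- lock_screw (a joint): Turn of the lock screw in rad, growing clockwise seen from above: 0 to 0.15 at the start (unlocked), stop at 0.9 (locked; above 0.7 will do). Stiff (0.05 N m), stays where it is left. The blade has about 23 degrees of play in the slot either way, so the screwdriver turns about 75 degrees from lined up with the slot to bring the screw to its stop.

How it is judged:
By the outcome, as a careful person would: the job done as asked, in the order asked, and still so for the second after the job is handed in, with the robot touching nothing.
It also fails if it takes over 54 s, if anything falls off the work surface, if the arm or the gripper's body presses on something with over 40 N, if the wrist force passes 120 N, or if a joint passes its speed limit or range.

### The arm

A 6-joint arm with a two-finger parallel gripper is mounted at the origin on the work surface. World frame = base frame: x ahead of the robot, y to its left, z up, the work surface at z = 0. Lengths are in m, angles in rad, forces in N, time in s.
With the tool pointing down it reaches from about 0.375 to 0.9 m from the base axis. Payload 3.1 kg.
Tool frame: the origin (TCP) lies between the finger pads; the fingertips stand manip.nose_length ahead of it and the grasp point (between the pads) lies 5 mm behind it (manip.nose_length is the distance from the TCP to the fingertips, in m); z points along the fingers, y is the line along which they close (so a half turn about z gives the same grasp; the last joint's range is limited). The gripper opens to 85 mm and grips with 20 to 120 N. Pads are 22 mm wide; open, the fingers measure 114 mm over their backs; the gripper's body (76 mm by 85 mm) begins 54 mm behind the grasp point. The pads swing forward as they close: fully open they stand 13 mm farther back than shut.
Start: joints at [0.991, 0.527, 1.433, -0, 1.181, -0.178], TCP at [0.244, 0.575, 0.245] pointing down, gripper open.
Joint ranges: [-3.08, 3.08], [-0.75, 2.2], [0.22, 2.44], [-1.43, 4.57], [0, 2.65], [-2.85, 2.85]. Speed limits (rad/s): [2.79, 2.79, 3.14, 3.14, 3.14, 3.14].

### API

Orientations are given as a unit quaternion [x, y, z, w].
In Python, from station import monitor, eyes, job, manip gives the robot as it stands.
- The arm moves only by the shell command python3 -m pendant 'ROWS' [FORCE]. ROWS is JSON, a list that holds one entry, the list of rows, each a list of 7 numbers: the shift along the tool's x, y, z as a fraction of full scale, then the turn, a rotation vector about the tool's x, y, z as a fraction of full scale, then the opening, from 0 (shut) to 1 (fully open). A call has 1 to 20 rows; each row shifts and turns the commanded pose from where the row before left it, along the tool's axes as they then stand; what a row does not reach is not made up. Full scale, the value 1, is 800 mm for a shift and 0.12 rad for a turn. A row lasts 1/10 s, in which the tool goes at most 50 mm and 8.59 degrees, less where a joint would pass 70% of its speed; a pose out of reach is approached as far as the arm can. A call with a number of a shift or a turn outside -1 to 1 is refused whole. A call with a gripper value outside its range is refused whole. The fingers move at their own pace and stop on an object; FORCE is the grip in N (left out, the last holds). Time passes only in rows, so rows that do not move let the fingers close. It gives the time, the measured TCP pose, the force, the opening and the grip force at its end, in the units of the state.
- monitor.sense(): the state, without advancing time (a new reading comes with each control period).
- eyes.snapshot(name): name is "scene" or "top"; returns a dict with "pixels" (384x512x3 uint8, red, green, blue), "depth" (384x512 float32, m along the optical axis (not along the pixel's ray), 0 where there is no reading), "intrinsics" (3x3 intrinsics, pixels), "k1" (the pictures are not rectified: a ray, as slopes to the right and down, at radius r is drawn at 1 + k1 r^2 times it, then the intrinsics apply), "eye" and "attitude" of the camera in the world. Camera axes: x right, y down, z forward; pixel columns grow to the right and rows downward; lengths in m; the calibration is good to about 2 mm. A picture is of the moment at which its call begins.
- job.sign_off(): hands the job in; it is judged then, once.
The state is a dict: "t": time; "q": joint angles; "qd": joint speeds; "tau": joint torques, N m; "tcp_pos": TCP position; "tool_rot": TCP orientation; "force": force on the tool from outside, world axes, zero at the start; "ft_torque": the same for the moment, N m; "finger_gap": opening from 0.0 (shut) to 1.0 (fully open); "gripper_force": force on a finger pad.
Only numpy, scipy, OpenCV 4.12 (cv2) and the standard library are available. Lean on these libraries where they do the work, as an engineer would, in place of code of your own. Each camera call takes 0.05 s, during which the arm holds its last target. There are 200 camera calls.

## Working session

There is one attempt and no reset: what is moved stays moved. The work goes in short steps, Python scripts to look and compute and a shell command to move; the robot and the scene stay as the last step left them, time stands still between calls to the robot, and variables do not carry over. Pictures are saved under pics/ and viewed, at most 10 in all, crops included, and the job is handed in when it is done.

```bash
ls; mkdir -p pics
cat > h.py <<'E'
import numpy as np, cv2
from station import monitor, eyes, job, manip
from scipy.spatial.transform import Rotation as R
def rot(a):
    a=np.array(a,float)
    return R.from_quat(a).as_matrix() if a.size==4 else a.reshape(3,3)
def snap(n,save=None):
    s=eyes.snapshot(n)
    if save: cv2.imwrite(save,s["pixels"][:,:,::-1])
    return s
def ray(s,u,v):
    d=cv2.undistortPoints(np.array([[[u,v]]],float),np.array(s["intrinsics"],float),np.array([s["k1"],0,0,0,0.])) [0,0]
    return rot(s["attitude"])@np.array([d[0],d[1],1.])
def onplane(s,u,v,z):
    d=ray(s,u,v);e=np.array(s["eye"]);return e+d*(z-e[2])/d[2]
def pt(s,u,v):
    return np.array(s["eye"])+ray(s,u,v)*s["depth"][int(round(v)),int(round(u))]
E
python3 - <<'E'
from h import *
for n in("scene","top"):
    s=snap(n,f"pics/{n}0.png");print(n,s["eye"],s["attitude"],s["k1"],s["intrinsics"])
print(manip.nose_length,monitor.sense())
E
```

```text
pics
scene [0.90842623 0.23444044 0.81302687] [ 0.40200399  0.87499051 -0.24211467 -0.11901637] 0.016284634297413586 [[402.97702092   0.         258.12193312]
 [  0.         402.97702092 186.76697774]
 [  0.           0.           1.        ]]
top [ 0.41288584 -0.03183885  0.9275654 ] [ 0.70846607 -0.70090109  0.05492351 -0.06161898] 0.014339481339057337 [[382.63424807   0.         257.20833168]
 [  0.         382.63424807 191.78142575]
 [  0.           0.           1.        ]]
0.014 {'t': 0.1, 'q': array([ 9.90478524e-01,  5.28372670e-01,  1.43378971e+00,  1.64660016e-05,
        1.18138210e+00, -1.78492526e-01]), 'qd': array([ 8.28977209e-04, -2.36967081e-03, -1.43023047e-03,  9.72227570e-05,
        1.05323652e-03,  2.31256512e-04]), 'tau': array([-6.32122374e-05, -4.43307853e+01, -1.78586143e+01, -2.37459808e-04,
        3.91941634e-03,  1.04298556e-05]), 'tcp_pos': array([0.24405697, 0.57470768, 0.24442682]), 'tool_rot': array([ 1.99566669e-01,  9.79883765e-01, -9.03689264e-04, -3.68518279e-04]), 'force': array([-0.04797077, -0.56336721, -0.46413767]), 'ft_torque': array([ 0.01519833,  0.01166451, -0.03050226]), 'gripper_force': 0.0, 'finger_gap': 0.9983417063130154}
```

View pics/top0.png

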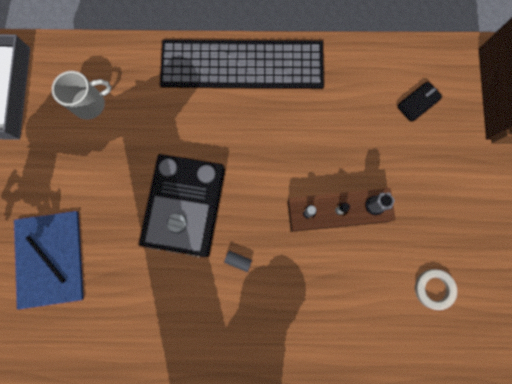

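View pics/scene0.png

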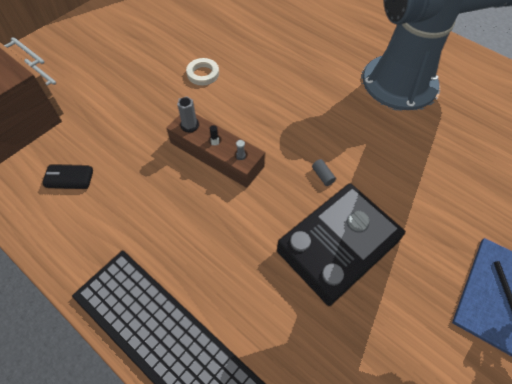

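The top view shows the unit with the lock screw at about (177,222). The stand runs from (290,212) to (393,205), and the hex-handled tool is at its right end (380,203). The scene view shows the handle at (187,112) and the screw at (358,221). Next I'll measure these and enlarge the screw and handle.

Run:
```python
from h import *
T=snap("top");S=snap("scene")
def crop(s,u,v,r=20,k=15): 
    return cv2.resize(s["pixels"][v-r:v+r,u-r:u+r,::-1],(390,390),interpolation=cv2.INTER_CUBIC)
cv2.imwrite("pics/c1.png",np.hstack([crop(T,177,222,16),crop(S,358,221,16)]))
cv2.imwrite("pics/c2.png",np.hstack([crop(T,375,203,22),crop(S,190,115,26)]))
for n,s,L in(("T",T,[(177,222),(190,240),(167,167),(206,173),(380,203),(386,200),(342,218),(311,211)]),("S",S,[(358,221),(301,241),(333,273),(186,102),(240,145)])):
    for u,v in L: print(n,u,v,pt(s,u,v).round(4))
```

```text
T 177 222 [0.4855 0.1575 0.0653]
T 190 240 [0.4456 0.1274 0.06  ]
T 167 167 [0.6109 0.1847 0.072 ]
T 206 173 [0.5979 0.0949 0.0713]
T 380 203 [ 0.5231 -0.278   0.1392]
T 386 200 [ 0.5289 -0.2892  0.1437]
T 342 218 [ 0.4988 -0.2153  0.0619]
T 311 211 [ 0.5097 -0.1407  0.0985]
S 358 221 [0.4829 0.1574 0.0643]
S 301 241 [0.5996 0.0967 0.0728]
S 333 273 [0.6114 0.1826 0.0707]
S 186 102 [ 0.5306 -0.2854  0.1448]
S 240 145 [ 0.5161 -0.1397  0.0997]
```

View pics/c1.png

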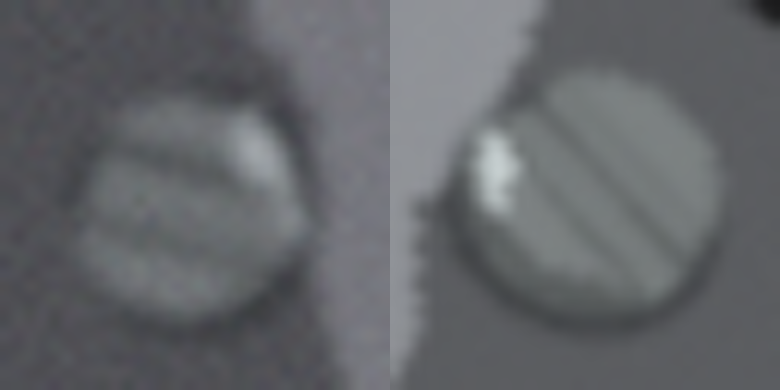

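View pics/c2.png

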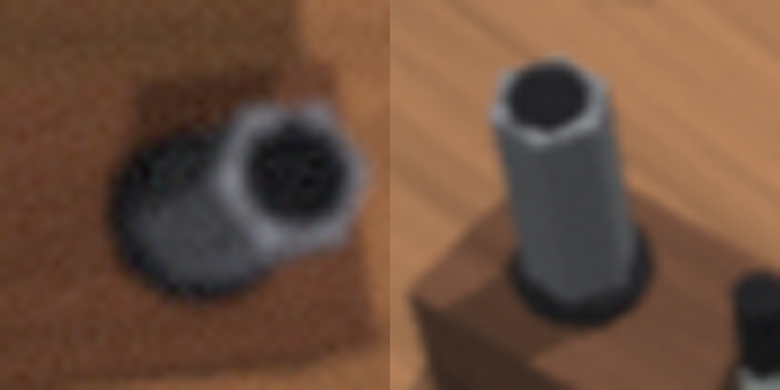

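Crop c1 shows the slot as two dark bevel lines, running from upper-left to lower-right in both views. Head centre is about (176.8,222.4) in top and (358.9,220.1) in scene. Crop c2 shows the cap centred at about (386.5,200.4) in top and (184.7,101.9) in scene, with a hex vertex pointing roughly along image +x.

Run:
```python
from h import *
T=snap("top");S=snap("scene")
print("screw",onplane(T,176.75,222.4,.075),onplane(S,358.9,220.1,.075))
print("cap",onplane(T,386.5,200.4,.143),onplane(S,184.7,101.9,.143))
g=lambda s,o,k,a,z: onplane(s,o[0]+a[0]/k,o[1]+a[1]/k,z)
for s,o,L in((T,(161,206),[((120,150),(235,180)),((100,220),(210,250))]),(S,(342,205),[((140,100),(290,255)),((130,145),(250,290))])):
    for a,b in L:
        A,B=g(s,o,12.19,a,.075),g(s,o,12.19,b,.075);d=B-A
        print("slot dir",np.degrees(np.arctan2(d[1],d[0]))%180,A[:2],B[:2])
for s,c,nm in((T,(386.5,200.4),"T"),(S,(184.7,101.9),"S")):
    g=s["pixels"].astype(float).mean(2);
    M=[onplane(s,c[0]+dx,c[1]+dy,.140)[:2] for dx,dy in((0,0),(1,0),(0,1))]
    A=np.linalg.inv(np.array([M[1]-M[0],M[2]-M[0]]).T)
    th=np.radians(np.arange(0,360,2));prof=[]
    c0=np.array(c)
    # bright-weighted 6-fold phase over ring
    z=0
    for r in np.arange(.012,.022,.0005):
        p=(A@(r*np.array([np.cos(th),np.sin(th)]))).T+c0
        v=cv2.remap(g.astype(np.float32),p[:,0].astype(np.float32),p[:,1].astype(np.float32),cv2.INTER_LINEAR).ravel()
        f=np.mean(v*np.exp(-6j*th)); z=z+(f if r>=.0165 else 0)
        if int(r*1e4+.5)%10==0: print(nm,round(r,4),abs(f).round(1),np.degrees(-np.angle(f)/6).round(1))
# stand corners
hsv=cv2.cvtColor(T["pixels"],cv2.COLOR_RGB2HSV)
for u,v in((289,201),(390,191),(394,219),(292,230)): print("stand",onplane(T,u,v,.06).round(4))
```

```text
screw [0.48374632 0.15583828 0.075     ] [0.48608973 0.1587822  0.075     ]
cap [ 0.52815022 -0.29038273  0.143     ] [ 0.53133239 -0.28909764  0.143     ]
slot dir 76.08402174364203 [0.49276478 0.16947418] [0.487475   0.14812469]
slot dir 75.50157313117188 [0.47990074 0.17250521] [0.47462928 0.15211967]
slot dir 77.00889160072461 [0.47998137 0.14157403] [0.48806352 0.17660649]
slot dir 72.27035883594158 [0.48827806 0.14503458] [0.49787712 0.17505879]
T 0.012 1.4 -27.4
T 0.013 2.2 -28.5
T 0.014 2.6 -27.9
T 0.015 3.3 -27.1
T 0.016 3.4 -26.4
T 0.017 3.2 -25.9
T 0.018 2.9 -25.4
T 0.019 2.3 -24.0
T 0.02 1.8 -22.1
T 0.021 1.2 -19.0
S 0.012 1.1 24.9
S 0.013 1.6 29.8
S 0.014 2.2 -28.0
S 0.015 3.0 -25.8
S 0.016 3.5 -25.7
S 0.017 3.6 -26.4
S 0.018 3.4 -26.4
S 0.019 2.7 -26.5
S 0.02 1.9 -25.3
S 0.021 1.2 -21.0
stand [ 0.5367 -0.0957  0.06  ]
stand [ 0.5622 -0.3266  0.06  ]
stand [ 0.498  -0.3327  0.06  ]
stand [ 0.4706 -0.1023  0.06  ]
```

```bash
cat >> h.py <<'E'
def plan(x,y,z,yaw=None):
    "print fractions along current tool axes to reach xyz, and turn to bring tool y to yaw (deg, mod 180)"
    s=monitor.sense();Q=rot(s["tool_rot"]);p=np.array(s["tcp_pos"])
    f=Q.T@(np.array([x,y,z])-p)/.8
    yw=np.degrees(np.arctan2(Q[1,1],Q[0,1]))
    print("t",round(s["t"],2),"tcp",p.round(4),"yaw",yw.round(2),"tilt z",Q[:,2].round(4),"q",np.round(s["q"],2),"F",np.round(s["force"],1),"gap",round(s["finger_gap"],3),"grip",round(s["gripper_force"],1))
    print("shift total",f.round(4),"min rows",np.ceil(np.linalg.norm(f)/.0625))
    if yaw is not None:
        e=(yaw-yw+90)%180-90; print("turn about tool z total",round(-np.radians(e)/.12,3), "deg CCW",round(e,1))
E
python3 -c "
from h import *
plan(.5297,-.2897,.215,4)"
```

```text
t 0.3 tcp [0.2443 0.575  0.245 ] yaw 66.98 tilt z [-4.e-04 -6.e-04 -1.e+00] q [ 0.99  0.53  1.43  0.    1.18 -0.18] F [-0.1  0.9  0.5] gap 0.998 grip 0.0
shift total [-0.7511 -0.8553  0.038 ] min rows 19.0
turn about tool z total 9.16 deg CCW -63.0
```

```bash
python3 -m pendant '[[[-0.0376,-0.0428,0.0019,0,0,0,1],[-0.0376,-0.0428,0.0019,0,0,0,1],[-0.0376,-0.0428,0.0019,0,0,0,1],[-0.0376,-0.0428,0.0019,0,0,0,1],[-0.0376,-0.0428,0.0019,0,0,0,1],[-0.0376,-0.0428,0.0019,0,0,0,1],[-0.0376,-0.0428,0.0019,0,0,0,1],[-0.0376,-0.0428,0.0019,0,0,0,1],[-0.0376,-0.0428,0.0019,0,0,0,1],[-0.0376,-0.0428,0.0019,0,0,0,1],[-0.0376,-0.0428,0.0019,0,0,0,1],[-0.0376,-0.0428,0.0019,0,0,0,1],[-0.0376,-0.0428,0.0019,0,0,0,1],[-0.0376,-0.0428,0.0019,0,0,0,1],[-0.0376,-0.0428,0.0019,0,0,0,1],[-0.0376,-0.0428,0.0019,0,0,0,1],[-0.0376,-0.0428,0.0019,0,0,0,1],[-0.0376,-0.0428,0.0019,0,0,0,1],[-0.0376,-0.0428,0.0019,0,0,0,1],[-0.0376,-0.0428,0.0019,0,0,0,1]]]'
python3 -m pendant '[[[0,0,0,0,0,0.9,1],[0,0,0,0,0,0.9,1],[0,0,0,0,0,0.9,1],[0,0,0,0,0,0.9,1],[0,0,0,0,0,0.9,1],[0,0,0,0,0,0.9,1],[0,0,0,0,0,0.9,1],[0,0,0,0,0,0.9,1],[0,0,0,0,0,0.9,1],[0,0,0,0,0,0.9,1],[0,0,0,0,0,0.16,1],[0,0,0,0,0,0,1],[0,0,0,0,0,0,1]]]'
python3 -c "
from h import *
plan(.5297,-.2897,.100,4)"
```

```text
t: 2.3
tcp_pos: [0.5306, -0.2922, 0.2148]
tool_rot: [0.2, 0.98, 0.0, 0.0]
force: [0.3, 0.2, 0.6]
finger_gap: 1.001
gripper_force: 0.0
t: 3.6
tcp_pos: [0.5303, -0.2903, 0.2149]
tool_rot: [0.681, 0.732, -0.0, 0.0]
force: [-0.2, -0.4, 0.1]
finger_gap: 1.001
gripper_force: 0.0
t 3.6 tcp [ 0.5303 -0.2903  0.2149] yaw 4.08 tilt z [ 0. -0. -1.] q [-0.69  0.54  1.52 -0.    1.09 -0.76] F [-0.2 -0.4  0.1] gap 1.001 grip 0.0
shift total [ 0.0008 -0.0006  0.1436] min rows 3.0
turn about tool z total 0.012 deg CCW -0.1
```

```bash
python3 -m pendant '[[[0.0008,-0.0006,0.03,0,0,0,1],[0,0,0.03,0,0,0,1],[0,0,0.03,0,0,0,1],[0,0,0.03,0,0,0,1],[0,0,0.0236,0,0,0,1],[0,0,0,0,0,0,1],[0,0,0,0,0,0,0],[0,0,0,0,0,0,0],[0,0,0,0,0,0,0],[0,0,0,0,0,0,0],[0,0,0,0,0,0,0],[0,0,0,0,0,0,0],[0,0,0,0,0,0,0]]]' 70
python3 -c "
from h import *
s=snap('scene');cv2.imwrite('pics/g.png',cv2.resize(s['pixels'][40:180,110:300,::-1],(760,560)))
plan(.5297,-.2897,.100,4)"
```

```text
t: 4.9
tcp_pos: [0.5304, -0.2903, 0.1014]
tool_rot: [0.682, 0.731, 0.0, 0.001]
force: [-0.4, -0.7, 6.6]
finger_gap: 0.365
gripper_force: 69.8
t 4.95 tcp [ 0.5304 -0.2903  0.1014] yaw 4.01 tilt z [ 0.0019 -0.0016 -1.    ] q [-0.69  0.69  1.6  -0.    0.85 -0.76] F [-0.   0.5  6.9] gap 0.368 grip 69.7
shift total [ 0.0008 -0.0009  0.0018] min rows 1.0
turn about tool z total 0.002 deg CCW -0.0
```

View pics/g.png

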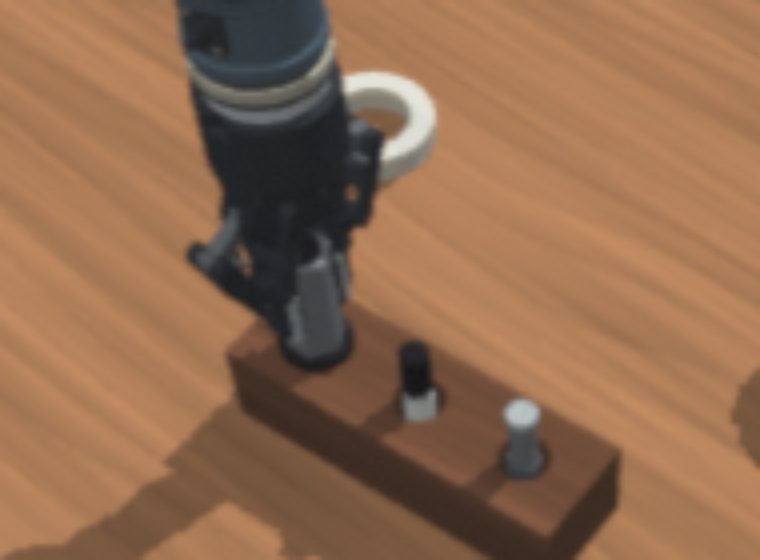

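The fingers hold the handle across its flats: the gap is 31 mm, the guard is at crop (317,345) and the tool is still in its hole. I'll lift it next.

```bash
python3 -m pendant '[[[0,0,-0.02,0,0,0,0],[0,0,-0.03,0,0,0,0],[0,0,-0.03,0,0,0,0],[0,0,-0.03,0,0,0,0],[0,0,-0.03,0,0,0,0],[0,0,-0.02,0,0,0,0],[0,0,0,0,0,0,0],[0,0,0,0,0,0,0]]]'
python3 -c "
from h import *
s=snap('scene');cv2.imwrite('pics/lift.png',cv2.resize(s['pixels'][40:140,130:255,::-1],(750,600),interpolation=cv2.INTER_CUBIC))
plan(.5297,-.2897,.230,4)"
```

```text
t: 5.75
tcp_pos: [0.5293, -0.2894, 0.2275]
tool_rot: [0.682, 0.731, -0.0, -0.0]
force: [-0.1, 0.0, -1.4]
finger_gap: 0.366
gripper_force: 69.3
t 5.8 tcp [ 0.529  -0.2891  0.2268] yaw 4.0 tilt z [-0.0019  0.0016 -1.    ] q [-0.69  0.52  1.51  0.    1.12 -0.76] F [ 0.1 -0.1 -1.7] gap 0.363 grip 69.3
shift total [-0.0008  0.0008 -0.004 ] min rows 1.0
turn about tool z total -0.001 deg CCW 0.0
```

View pics/lift.png

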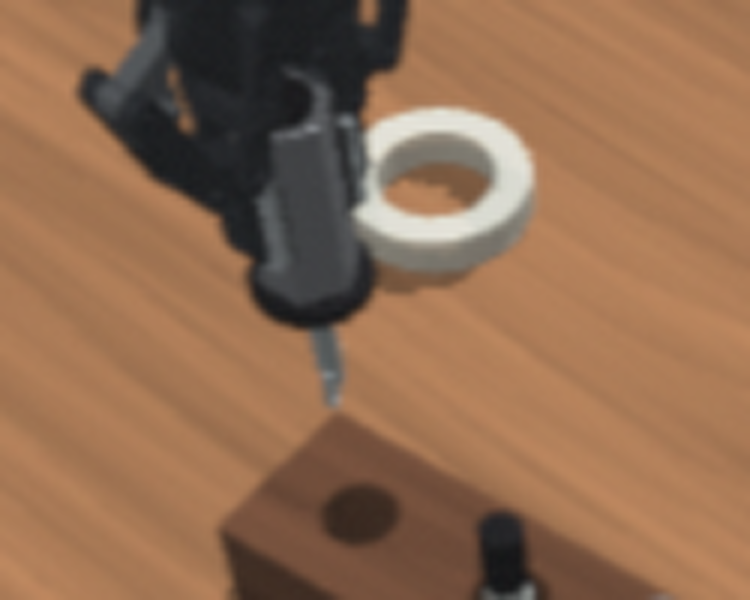

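The blade tip at crop (332,390) looks about as narrow as the shank, so it is nearly edge-on to the camera. That suggests a blade direction of 34°, i.e. gripper y + 30°. I'll move over the screw and check its width there.

```bash
python3 -c "
from h import *
plan(.4849,.1573,.222,45)"
```

```text
t 5.8 tcp [ 0.529  -0.2891  0.2268] yaw 4.0 tilt z [-0.0019  0.0016 -1.    ] q [-0.69  0.52  1.51  0.    1.12 -0.76] F [ 0.1 -0.1 -1.7] gap 0.363 grip 69.3
shift total [ 0.5605 -0.0161  0.007 ] min rows 9.0
turn about tool z total -5.964 deg CCW 41.0
```

```bash
python3 -m pendant '[[[0.02,-0.0006,0.0003,0,0,0,0],[0.04,-0.0012,0.0005,0,0,0,0],[0.0438,-0.0013,0.0005,0,0,0,0],[0.0438,-0.0013,0.0005,0,0,0,0],[0.0438,-0.0013,0.0005,0,0,0,0],[0.0438,-0.0013,0.0005,0,0,0,0],[0.0438,-0.0013,0.0005,0,0,0,0],[0.0438,-0.0013,0.0005,0,0,0,0],[0.0438,-0.0013,0.0005,0,0,0,0],[0.0438,-0.0013,0.0005,0,0,0,0],[0.0438,-0.0013,0.0005,0,0,0,0],[0.0438,-0.0013,0.0005,0,0,0,0],[0.0438,-0.0013,0.0005,0,0,0,0],[0.02,-0.0006,0.0005,0,0,0,0],[0,0,0,0,0,0,0],[0,0,0,0,0,0,0],[0,0,0,0,0,0,0]]]'
python3 -c "
from h import *
s=snap('scene');cv2.imwrite('pics/over.png',cv2.resize(s['pixels'][120:245,290:440,::-1],(720,600),interpolation=cv2.INTER_CUBIC))
plan(.4849,.1573,.190,45)"
```

```text
t: 7.5
tcp_pos: [0.4846, 0.1572, 0.2222]
tool_rot: [0.682, 0.731, -0.001, -0.0]
force: [0.1, 0.4, -1.6]
finger_gap: 0.365
gripper_force: 69.3
t 7.55 tcp [0.4848 0.157  0.2223] yaw 3.94 tilt z [-8.e-04 -3.e-04 -1.e+00] q [ 0.09  0.41  1.74 -0.    0.99  0.03] F [-0.4  0.1 -0.6] gap 0.364 grip 69.3
shift total [0.0004 0.0001 0.0404] min rows 1.0
turn about tool z total -5.972 deg CCW 41.1
```

View pics/over.png

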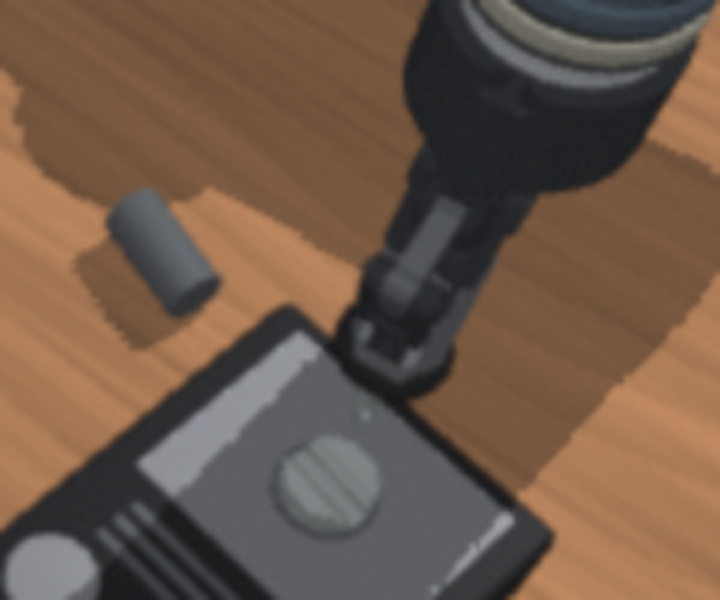

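The tool hangs over the screw, with its tip at about crop (365,412) and the screw head at (328,485). The blade is grey on grey here, so I'll use the depth image to get its direction.

```bash
cat >> h.py <<'E'
def cloud(s):
    h,w=s["depth"].shape;u,v=np.meshgrid(np.arange(w),np.arange(h))
    n=cv2.undistortPoints(np.stack([u,v],-1).reshape(-1,1,2).astype(float),np.array(s["intrinsics"],float),np.array([s["k1"],0,0,0,0.]))[:,0]
    d=np.c_[n,np.ones(len(n))]*s["depth"].reshape(-1,1)
    return (d@rot(s["attitude"]).T+np.array(s["eye"])).reshape(h,w,3)
E
python3 - <<'E'
from h import *
s=snap("scene");P=cloud(s);c=np.array(monitor.sense()["tcp_pos"])
m=(np.hypot(P[...,0]-c[0],P[...,1]-c[1])<.03)&(P[...,2]>.115)&(P[...,2]<.178)
for v,u in np.argwhere(m): print(u,v,((P[v,u]-c)*1000).round(1)[:2],(P[v,u,2]*1000).round(0),s["pixels"][v,u].tolist()) if P[v,u,2]<.165 else None
print(c)
E
```

```text
364 201 [ 2.8 -5.4] 149.0 [78, 82, 83]
365 201 [ 3.5 -3.6] 152.0 [71, 73, 74]
364 202 [ 2.1 -4.7] 145.0 [88, 92, 93]
365 202 [ 3.8 -2.7] 149.0 [88, 92, 93]
366 202 [ 4.2 -0.9] 152.0 [78, 81, 82]
367 202 [3.8 0.6] 153.0 [61, 64, 65]
363 203 [-7.6 -7.5] 124.0 [89, 92, 94]
364 203 [ 3.5 -3.6] 144.0 [91, 95, 96]
365 203 [ 3.6 -1.9] 146.0 [92, 97, 97]
366 203 [ 3.2 -0.3] 147.0 [90, 94, 95]
367 203 [2.8 1.3] 149.0 [81, 85, 86]
368 203 [1.8 2.8] 149.0 [71, 74, 75]
363 204 [-3.6 -5.8] 128.0 [90, 94, 95]
364 204 [ 4.2 -2.6] 142.0 [93, 97, 98]
365 204 [ 4.5 -0.9] 145.0 [95, 100, 100]
366 204 [4.  0.7] 146.0 [91, 95, 96]
367 204 [3.2 2.2] 147.0 [86, 91, 91]
368 204 [-0.2  3.3] 143.0 [84, 86, 88]
363 205 [-2.2 -4.7] 127.0 [89, 93, 95]
364 205 [ 1.4 -2.3] 135.0 [94, 99, 99]
365 205 [5.1 0. ] 143.0 [104, 109, 109]
366 205 [4.4 1.6] 144.0 [101, 105, 106]
367 205 [0.6 2.6] 139.0 [89, 93, 94]
363 206 [-1.  -3.6] 126.0 [89, 92, 94]
364 206 [ 2.4 -1.3] 133.0 [93, 97, 98]
365 206 [6.1 1.1] 141.0 [112, 117, 118]
366 206 [3.9 2.3] 140.0 [118, 124, 124]
363 207 [ 1.6 -2.3] 127.0 [88, 91, 92]
364 207 [5.3 0.1] 135.0 [91, 95, 95]
365 207 [6.8 2. ] 139.0 [102, 107, 107]
366 207 [4.5 3.3] 138.0 [105, 109, 110]
363 208 [ 2.9 -1.2] 126.0 [87, 91, 93]
364 208 [6.  1.1] 133.0 [88, 92, 93]
365 208 [6.1 2.8] 135.0 [92, 96, 97]
366 208 [4.8 4.2] 135.0 [92, 96, 97]
364 209 [6.5 2. ] 131.0 [93, 96, 97]
365 209 [5.4 3.5] 131.0 [90, 94, 95]
364 210 [6.7 2.9] 128.0 [92, 95, 97]
365 210 [5.2 4.3] 128.0 [91, 94, 96]
[0.48501624 0.15687338 0.22238511]
```

Depth points near the tip (z≈128 mm) run from (-3.6,-5.8) to (6.7,2.4) mm, about 38°. That confirms the blade at gripper y + 30°, so for the 75° slot I'll turn the gripper to 45°.

```bash
python3 -m pendant '[[[0,0,0,0,0,-0.6,0],[0,0,0,0,0,-0.9,0],[0,0,0,0,0,-0.9,0],[0,0,0,0,0,-0.9,0],[0,0,0,0,0,-0.9,0],[0,0,0,0,0,-0.9,0],[0,0,0,0,0,-0.87,0],[0,0,0.02,0,0,0,0],[0,0,0.02,0,0,0,0],[0,0,0,0,0,0,0],[0,0,0,0,0,0,0],[0,0,0,0,0,0,0]]]'
python3 - <<'E'
from h import *
plan(.4849,.1573,.1604,45)
s=snap("scene");P=cloud(s);c=np.array(monitor.sense()["tcp_pos"])
m=(np.hypot(P[...,0]-c[0],P[...,1]-c[1])<.02)&(P[...,2]>.084)&(P[...,2]<.108)
q=P[m];print(len(q),((q-c)*1000).round(0)[:,:2].tolist())
cv2.imwrite('pics/hover.png',cv2.resize(s['pixels'][150:250,300:425,::-1],(750,600),interpolation=cv2.INTER_CUBIC))
f=[]
for i in range(6): snap("top");f.append(monitor.sense()["force"])
print(np.mean(f,0))
E
```

```text
t: 8.8
tcp_pos: [0.4858, 0.1574, 0.1913]
tool_rot: [0.383, 0.924, 0.0, 0.001]
force: [1.0, 0.0, -1.2]
finger_gap: 0.367
gripper_force: 69.4
t 8.8 tcp [0.4858 0.1574 0.1913] yaw 45.01 tilt z [ 1.4e-03  1.0e-04 -1.0e+00] q [ 0.09  0.45  1.77 -0.    0.91 -0.69] F [ 1.   0.  -1.2] gap 0.367 grip 69.4
shift total [ 0.0007 -0.0009  0.0386] min rows 1.0
turn about tool z total 0.001 deg CCW -0.0
27 [[-1.0, -9.0], [-0.0, -8.0], [0.0, -8.0], [1.0, -6.0], [-1.0, -9.0], [-0.0, -8.0], [1.0, -6.0], [-0.0, -7.0], [1.0, -5.0], [2.0, -3.0], [2.0, -4.0], [2.0, -2.0], [1.0, -0.0], [3.0, 2.0], [3.0, -1.0], [3.0, 1.0], [3.0, 3.0], [4.0, 4.0], [2.0, 6.0], [4.0, 2.0], [3.0, 3.0], [5.0, 5.0], [1.0, 7.0], [4.0, 3.0], [3.0, 4.0], [4.0, 6.0], [4.0, 5.0]]
[-0.16544585  0.35661729 -1.10030224]
```

View pics/hover.png

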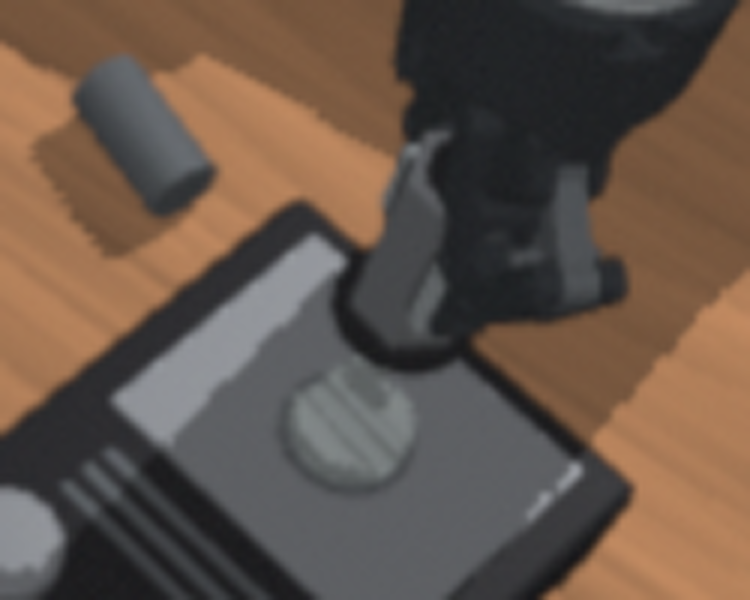

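The blade end at crop (370,390) lies parallel to the slot and about over it, so I'll go down gently while watching the force.

```bash
python3 -m pendant '[[[0,0,0.0125,0,0,0,0],[0,0,0.0125,0,0,0,0],[0,0,0.007,0,0,0,0],[0,0,0,0,0,0,0],[0,0,0,0,0,0,0]]]'; python3 -m pendant '[[[0,0,0.004,0,0,0,0],[0,0,0.003,0,0,0,0],[0,0,0,0,0,0,0],[0,0,0,0,0,0,0]]]'
```

```text
t: 9.65
tcp_pos: [0.4849, 0.1577, 0.1645]
tool_rot: [0.382, 0.924, -0.0, -0.0]
force: [1.4, -0.1, -1.2]
finger_gap: 0.366
gripper_force: 69.4
t: 10.05
tcp_pos: [0.4854, 0.1577, 0.1599]
tool_rot: [0.382, 0.924, 0.0, 0.0]
force: [-0.3, -0.1, 2.9]
finger_gap: 0.364
gripper_force: 69.8
```

Contact came at tip z≈63.5 mm with 4 N, which is the slot floor, so the blade is seated. Next I press.

```bash
python3 -m pendant '[[[0,0,0.003,0,0,0,0],[0,0,0.0035,0,0,0,0],[0,0,0,0,0,0,0],[0,0,0,0,0,0,0],[0,0,0,0,0,0,0]]]'; python3 -c "
from h import *
f=[];z=[]
for i in range(6): snap('top');s=monitor.sense();f.append(s['force']);z.append(s['tcp_pos'])
print(np.mean(f,0),np.mean(z,0));plan(.4849,.1573,.155,-30)"
```

```text
t: 10.55
tcp_pos: [0.4855, 0.1577, 0.1562]
tool_rot: [0.382, 0.924, 0.0, 0.001]
force: [-3.7, -0.9, 16.8]
finger_gap: 0.371
gripper_force: 71.7
[-2.92328562 -0.52760579 16.8131224 ] [0.48552001 0.15771419 0.15620087]
t 10.85 tcp [0.4855 0.1577 0.1562] yaw 45.06 tilt z [ 1.9e-03 -1.0e-04 -1.0e+00] q [ 0.1   0.51  1.8  -0.    0.83 -0.69] F [-3.  -0.9 16.3] gap 0.367 grip 71.7
shift total [ 0.0002 -0.0009  0.0015] min rows 1.0
turn about tool z total 10.918 deg CCW -75.1
```

The 18 N at 3.7 mm of travel is more than the spring should give. I'll measure the head height from depth before going on.

Run:
```python
from h import *
c=np.array([.485,.1573])
for n in("scene","top"):
    s=snap(n);P=cloud(s)
    d=P[...,:2]-c;r=np.hypot(d[...,0],d[...,1])
    q=P[(r<.0175)&(P[...,2]<.09)&(P[...,2]>.055)]
    print(n,len(q),np.histogram(q[:,2]*1000,bins=np.arange(55,91,2)))
    q=P[(r>.028)&(r<.036)&(P[...,2]<.07)&(P[...,2]>.05)];print("panel",np.median(q[:,2]))
    g=P[(r<.03)&(P[...,2]>.095)&(P[...,2]<.135)]
    print("guard/grip",len(g),np.histogram(g[:,2]*1000,bins=np.arange(95,136,2)))
    if n=="scene":
        q=P[(r<.019)&(P[...,2]<.09)&(P[...,2]>.07)];print(((q-[*c,0])*1000).round(0).tolist()[:40])
```

```text
scene 150 (array([ 0,  0,  1, 13, 24, 14, 21, 36, 19,  8,  5,  3,  2,  2,  2,  0,  0]), array([55, 57, 59, 61, 63, 65, 67, 69, 71, 73, 75, 77, 79, 81, 83, 85, 87,
       89]))
panel 0.061511436601374814
guard/grip 178 (array([ 0,  0,  0,  0,  0,  0,  0,  0,  0,  0,  7, 13, 16, 66, 41,  7,  9,
       10,  6,  3]), array([ 95,  97,  99, 101, 103, 105, 107, 109, 111, 113, 115, 117, 119,
       121, 123, 125, 127, 129, 131, 133, 135]))
[[5.0, -17.0, 71.0], [-0.0, -9.0, 74.0], [6.0, -16.0, 71.0], [5.0, -14.0, 71.0], [0.0, -8.0, 71.0], [3.0, -5.0, 78.0], [4.0, -3.0, 84.0], [10.0, -16.0, 71.0], [7.0, -13.0, 71.0], [7.0, -11.0, 73.0], [4.0, -4.0, 78.0], [6.0, -2.0, 82.0], [6.0, -0.0, 85.0], [12.0, -14.0, 71.0], [12.0, -13.0, 73.0], [9.0, -11.0, 70.0], [6.0, -8.0, 71.0], [6.0, -3.0, 76.0], [6.0, -1.0, 79.0], [5.0, 0.0, 80.0], [4.0, 2.0, 80.0], [3.0, 4.0, 82.0], [12.0, -10.0, 72.0], [10.0, -9.0, 71.0], [9.0, -7.0, 71.0], [8.0, -5.0, 72.0], [5.0, -0.0, 74.0], [5.0, 1.0, 76.0], [2.0, 3.0, 73.0], [1.0, 4.0, 74.0], [0.0, 6.0, 76.0], [-8.0, 12.0, 71.0], [-8.0, 13.0, 72.0], [-10.0, 15.0, 72.0], [15.0, -10.0, 72.0], [13.0, -9.0, 71.0], [11.0, -7.0, 70.0], [11.0, -4.0, 74.0], [8.0, -3.0, 71.0], [3.0, 2.0, 70.0]]
top 22 (array([ 0,  0,  0,  2, 11,  6,  0,  2,  1,  0,  0,  0,  0,  0,  0,  0,  0]), array([55, 57, 59, 61, 63, 65, 67, 69, 71, 73, 75, 77, 79, 81, 83, 85, 87,
       89]))
panel 0.06123255681032036
guard/grip 69 (array([ 0,  0,  0,  0,  0,  0,  0,  0,  0,  0,  2,  3,  6, 30, 19,  0,  2,
        1,  3,  3]), array([ 95,  97,  99, 101, 103, 105, 107, 109, 111, 113, 115, 117, 119,
       121, 123, 125, 127, 129, 131, 133, 135]))
```

Head top is about 69.7 mm, roughly 5 mm down, yet 18 N is past the spring's maximum and the screw pushes the tool toward -x. The blade is probably riding on the +x bevel. I'll rise, shift 2.5 mm across the slot toward -x and press again.

```bash
python3 -m pendant '[[[0,0,-0.0075,0,0,0,0],[0,0,-0.0075,0,0,0,0],[0.0027,-0.0016,0,0,0,0,0],[0,0,0,0,0,0,0],[0,0,0,0,0,0,0]]]';python3 -m pendant '[[[0,0,0.0025,0,0,0,0],[0,0,0,0,0,0,0],[0,0,0,0,0,0,0]]]';python3 -m pendant '[[[0,0,0.0025,0,0,0,0],[0,0,0,0,0,0,0],[0,0,0,0,0,0,0]]]';python3 -m pendant '[[[0,0,0.0025,0,0,0,0],[0,0,0,0,0,0,0],[0,0,0,0,0,0,0]]]';python3 -m pendant '[[[0,0,0.0025,0,0,0,0],[0,0,0,0,0,0,0],[0,0,0,0,0,0,0]]]'
```

```text
t: 11.45
tcp_pos: [0.4821, 0.1583, 0.1656]
tool_rot: [0.382, 0.924, -0.0, -0.001]
force: [0.4, -0.6, -1.6]
finger_gap: 0.37
gripper_force: 69.6
t: 11.75
tcp_pos: [0.4825, 0.1583, 0.1639]
tool_rot: [0.382, 0.924, -0.0, -0.0]
force: [0.8, -0.6, -1.4]
finger_gap: 0.368
gripper_force: 69.6
t: 12.05
tcp_pos: [0.4826, 0.1583, 0.1621]
tool_rot: [0.382, 0.924, -0.0, -0.0]
force: [-0.3, 0.4, -2.7]
finger_gap: 0.368
gripper_force: 69.6
t: 12.35
tcp_pos: [0.4829, 0.1584, 0.1604]
tool_rot: [0.382, 0.924, 0.0, 0.0]
force: [0.5, 0.7, 1.0]
finger_gap: 0.364
gripper_force: 69.7
t: 12.65
tcp_pos: [0.4829, 0.1584, 0.1585]
tool_rot: [0.382, 0.924, 0.0, 0.0]
force: [-1.0, 0.2, 4.1]
finger_gap: 0.367
gripper_force: 69.9
```

```bash
python3 -m pendant '[[[0,0,0.002,0,0,0,0],[0,0,0,0,0,0,0],[0,0,0,0,0,0,0]]]';python3 -m pendant '[[[0,0,0.002,0,0,0,0],[0,0,0,0,0,0,0],[0,0,0,0,0,0,0],[0,0,0,0,0,0,0]]]';python3 - <<'E'
from h import *
F=[];G=[]
c=np.array([.485,.1573])
for i in range(4):
    s=snap("scene");F.append(np.r_[monitor.sense()["force"],monitor.sense()["tcp_pos"]])
    P=cloud(s);r=np.hypot(*(P[...,:2]-c).transpose(2,0,1))
    q=P[(r<.0175)&(P[...,2]<.09)&(P[...,2]>.055)];print(np.histogram(q[:,2]*1000,bins=np.arange(55,91,2))[0])
print(np.mean(F,0))
E
```

```text
t: 12.95
tcp_pos: [0.4829, 0.1584, 0.1568]
tool_rot: [0.382, 0.924, 0.0, 0.0]
force: [-0.2, -0.8, 4.8]
finger_gap: 0.368
gripper_force: 70.0
t: 13.35
tcp_pos: [0.483, 0.1583, 0.1562]
tool_rot: [0.382, 0.924, 0.0, 0.001]
force: [-2.5, -0.4, 13.1]
finger_gap: 0.366
gripper_force: 71.3
[ 0  0  2 15 28 20 16 34 23  6  6  5  1  2  2  0  0]
[ 0  0  1 18 33 16 16 33 22  6  4  3  2  2  4  0  0]
[ 0  0  1 23 23 19 20 38 18  5  4  6  1  1  2  1  0]
[ 0  0  1 17 31 19 18 37 19  4  5  4  1  3  1  1  0]
[-1.9814601  -0.57089394 13.18314019  0.48298518  0.15833294  0.15626439]
```

The hard stop comes at the same height after the shift, so it isn't the bevel. I'll compare head height unloaded and pressed.

```bash
cat > hd.py <<'E'
from h import *
def head():
    Z=[];F=[]
    for i in range(4):
        s=snap("scene");P=cloud(s)
        c=monitor.sense();F.append(np.r_[c["force"],c["tcp_pos"]])
        d=P[...,:2]-[.485,.1573];n=np.array([np.sin(np.radians(75)),-np.cos(np.radians(75))])
        w=d@n;r=np.hypot(d[...,0],d[...,1])
        m=(r<.019)&(w>.0105)&(P[...,2]<.085)&(P[...,2]>.06)
        Z.append((np.median(P[m][:,2]),m.sum()))
        d2=np.hypot(d[...,0],d[...,1]);g=P[(d2<.03)&(P[...,2]>.115)&(P[...,2]<.14)]
    print("head z",np.mean(Z,0),"F,tcp",np.mean(F,0).round(4))
head()
E
python3 hd.py;python3 -m pendant '[[[0,0,-0.008,0,0,0,0],[0,0,-0.008,0,0,0,0],[0,0,0,0,0,0,0],[0,0,0,0,0,0,0]]]';python3 hd.py
```

```text
head z [ 0.07013725 59.5       ] F,tcp [-2.1114 -0.1445 12.9401  0.483   0.1583  0.1563]
t: 14.15
tcp_pos: [0.4822, 0.1583, 0.1674]
tool_rot: [0.382, 0.924, -0.0, -0.0]
force: [0.5, 0.3, -0.6]
finger_gap: 0.365
gripper_force: 69.3
head z [ 0.07351527 69.75      ] F,tcp [ 0.1786  0.2506 -1.3054  0.4822  0.1583  0.1673]
```

The head sank about 3.5–4 mm at the stop, which is inside the 3–7 mm window. I'll re-centre slightly, press to the same depth and start turning in chunks.

```bash
python3 -m pendant '[[[-0.0011,0.0006,0.006,0,0,0,0],[0,0,0.006,0,0,0,0],[0,0,0.004,0,0,0,0],[0,0,0,0,0,0,0],[0,0,0,0,0,0,0]]]';python3 -m pendant '[[[0,0,0,0,0,0.6,0],[0,0,0,0,0,0.6,0],[0,0,0,0,0,0.6,0],[0,0,0,0,0,0.6,0],[0,0,0,0,0,0,0]]]';python3 -m pendant '[[[0,0,0,0,0,0.6,0],[0,0,0,0,0,0.6,0],[0,0,0,0,0,0.6,0],[0,0,0,0,0,0,0]]]'; python3 hd.py;python3 -c "
from h import *
print(monitor.sense()['ft_torque']);plan(.4849,.1573,.1575,-30)"
```

```text
t: 14.85
tcp_pos: [0.484, 0.158, 0.1563]
tool_rot: [0.382, 0.924, 0.0, 0.001]
force: [-1.8, -0.9, 10.9]
finger_gap: 0.366
gripper_force: 71.0
t: 15.35
tcp_pos: [0.4846, 0.1584, 0.1563]
tool_rot: [0.512, 0.859, 0.001, 0.001]
force: [-0.8, 0.3, 10.4]
finger_gap: 0.365
gripper_force: 70.7
t: 15.75
tcp_pos: [0.4841, 0.1588, 0.1563]
tool_rot: [0.601, 0.799, 0.001, 0.0]
force: [-1.8, 1.9, 11.4]
finger_gap: 0.365
gripper_force: 70.8
head z [ 0.07005594 59.        ] F,tcp [-1.7864  2.2218 10.6963  0.4841  0.1588  0.1563]
[ 0.48238092  0.44840061 -0.00975832]
t 15.95 tcp [0.4841 0.1588 0.1563] yaw 16.13 tilt z [ 0.0017  0.0016 -1.    ] q [ 0.1   0.51  1.81  0.    0.83 -0.19] F [-1.1  2.1 10.8] gap 0.366 grip 70.8
shift total [-0.0021  0.0004 -0.0015] min rows 1.0
turn about tool z total 6.71 deg CCW -46.1
```

```bash
python3 -m pendant '[[[0,0,0,0,0,0.6,0],[0,0,0,0,0,0.6,0],[0,0,0,0,0,0.6,0],[0,0,0,0,0,0,0]]]'; python3 -m pendant '[[[0,0,0,0,0,0.6,0],[0,0,0,0,0,0.6,0],[0,0,0,0,0,0.6,0],[0,0,0,0,0,0,0]]]'; python3 hd.py;python3 -c "
from h import *
print(monitor.sense()['ft_torque']);plan(.4849,.1573,.1575,-30)"
```

```text
t: 16.35
tcp_pos: [0.4844, 0.1588, 0.1563]
tool_rot: [0.684, 0.73, 0.001, 0.0]
force: [-0.8, 1.3, 9.6]
finger_gap: 0.367
gripper_force: 70.7
t: 16.75
tcp_pos: [0.4846, 0.1587, 0.1563]
tool_rot: [0.759, 0.652, 0.001, 0.0]
force: [-0.8, 1.3, 10.4]
finger_gap: 0.364
gripper_force: 70.7
head z [ 0.07003564 55.25      ] F,tcp [-1.4015  1.8117 10.3339  0.4846  0.1587  0.1563]
[0.35005116 0.31544827 0.05436365]
t 16.95 tcp [0.4846 0.1587 0.1563] yaw -8.61 tilt z [ 0.0028  0.0014 -1.    ] q [0.1  0.51 1.81 0.   0.82 0.25] F [-0.9  2.2 10.7] gap 0.37 grip 70.7
shift total [-0.0017  0.0007 -0.0015] min rows 1.0
turn about tool z total 3.111 deg CCW -21.4
```

The torque is now 0.054 N m, so the screw is turning with the blade. I'll continue to the stop.

```bash
python3 -m pendant '[[[0,0,0,0,0,0.6,0],[0,0,0,0,0,0.6,0],[0,0,0,0,0,0.6,0],[0,0,0,0,0,0,0]]]'; python3 -c "
from h import *
print(monitor.sense()['ft_torque'])";python3 -m pendant '[[[0,0,0,0,0,0.6,0],[0,0,0,0,0,0.6,0],[0,0,0,0,0,0,0]]]'; python3 hd.py;python3 -c "
from h import *
print(monitor.sense()['ft_torque']);plan(.4849,.1573,.1575,-30)"
```

```text
t: 17.35
tcp_pos: [0.4848, 0.1586, 0.1563]
tool_rot: [0.824, 0.566, 0.002, 0.0]
force: [-0.6, 0.4, 10.0]
finger_gap: 0.366
gripper_force: 70.7
[0.31184164 0.20390763 0.03489847]
t: 17.65
tcp_pos: [0.485, 0.1585, 0.1563]
tool_rot: [0.863, 0.505, 0.002, 0.0]
force: [0.1, 1.2, 9.4]
finger_gap: 0.368
gripper_force: 70.6
head z [ 0.06874868 47.25      ] F,tcp [-0.2611  1.0091  9.3563  0.485   0.1586  0.1563]
[0.25360915 0.19480917 0.05705341]
t 17.85 tcp [0.4849 0.1586 0.1563] yaw -29.22 tilt z [ 0.0035  0.0011 -1.    ] q [0.1  0.51 1.81 0.   0.82 0.61] F [-0.   0.3  9.6] gap 0.365 grip 70.6
shift total [-0.0014  0.0007 -0.0015] min rows 1.0
turn about tool z total 0.114 deg CCW -0.8
```

```bash
for i in 1; do :; done; python3 -m pendant '[[[0,0,0,0,0,0.5,0],[0,0,0,0,0,0.5,0],[0,0,0,0,0,0,0]]]'; python3 -c "
from h import *
print(monitor.sense()['ft_torque'])";python3 -m pendant '[[[0,0,0,0,0,0.5,0],[0,0,0,0,0,0.5,0],[0,0,0,0,0,0,0]]]';python3 -c "
from h import *
print(monitor.sense()['ft_torque']);plan(.4849,.1573,.1575,-45)"
```

```text
t: 18.15
tcp_pos: [0.4852, 0.1586, 0.1563]
tool_rot: [0.891, 0.453, 0.002, 0.0]
force: [-0.1, 1.9, 9.6]
finger_gap: 0.364
gripper_force: 70.6
[0.37385217 0.1073511  0.20075273]
t: 18.45
tcp_pos: [0.4854, 0.1586, 0.1563]
tool_rot: [0.917, 0.399, 0.002, 0.001]
force: [0.8, 0.8, 8.7]
finger_gap: 0.365
gripper_force: 70.5
[ 0.3967266  -0.02879741  0.37850391]
t 18.45 tcp [0.4854 0.1586 0.1563] yaw -42.94 tilt z [ 4.7e-03  9.0e-04 -1.0e+00] q [0.1  0.51 1.81 0.   0.82 0.85] F [0.8 0.8 8.7] gap 0.365 grip 70.5
shift total [-0.0016  0.0007 -0.0015] min rows 1.0
turn about tool z total 0.299 deg CCW -2.1
```

The torque rose from 0.05 to 0.38 N m, so the stop is reached. I'll turn back slightly within the play and lift out.

```bash
python3 -m pendant '[[[0,0,0,0,0,-0.7,0],[0,0,0,0,0,-0.8,0],[0,0,0,0,0,-0.8,0],[0,0,-0.01,0,0,0,0],[0,0,-0.02,0,0,0,0],[0,0,-0.03,0,0,0,0],[0,0,-0.03,0,0,0,0],[0,0,0,0,0,0,0],[0,0,0,0,0,0,0]]]'
python3 - <<'E'
from h import *
s=snap('scene');cv2.imwrite('pics/locked.png',cv2.resize(s['pixels'][190:250,320:395,::-1],(750,600),interpolation=cv2.INTER_CUBIC))
plan(.5297,-.2897,.2275,4)
E
python3 hd.py
```

```text
t: 19.35
tcp_pos: [0.4832, 0.1579, 0.2268]
tool_rot: [0.854, 0.521, -0.0, -0.0]
force: [0.7, 1.0, -1.6]
finger_gap: 0.368
gripper_force: 69.6
t 19.4 tcp [0.4827 0.1579 0.2261] yaw -27.18 tilt z [-2.1e-03 -3.0e-04 -1.0e+00] q [ 0.1   0.4   1.74 -0.    1.    0.57] F [-0.4 -0.2 -1.2] gap 0.37 grip 69.6
shift total [-0.4709  0.3079 -0.0017] min rows 10.0
turn about tool z total -4.535 deg CCW 31.2
head z [ 0.07232949 53.75      ] F,tcp [ 0.2383 -0.0709 -1.0349  0.4826  0.1579  0.2257]
```

View pics/locked.png

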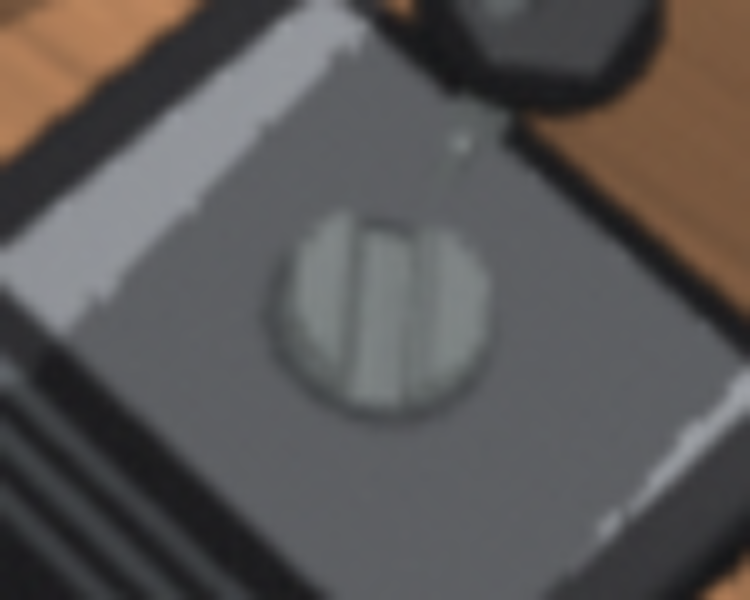

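The slot now runs nearly vertically in the image, along the line (358,225)–(350,395) in the crop, where before it was diagonal. I'll compute its angle and head back to the stand.

```bash
python3 -c "
from h import *
s=snap('scene')
for a,b in (((358,225),(350,395)),((422,225),(412,395))):
    d=onplane(s,320+b[0]/10,190+b[1]/10,.075)-onplane(s,320+a[0]/10,190+a[1]/10,.075);print(np.degrees(np.arctan2(d[1],d[0]))%180)"
python3 -m pendant '[[[-0.018,0.012,0,0,0,-0.4,0],[-0.03,0.02,0,0,0,0,0]]]'; python3 -c "
from h import *
plan(.5302,-.2903,.2275,4)"
```

```text
30.86484148001307
29.823938963769848
t: 19.85
tcp_pos: [0.4896, 0.113, 0.2264]
tool_rot: [0.84, 0.543, -0.0, -0.001]
force: [1.5, -0.3, -0.2]
finger_gap: 0.364
gripper_force: 69.6
t 19.85 tcp [0.4896 0.113  0.2264] yaw -24.2 tilt z [-1.5e-03  4.0e-04 -1.0e+00] q [0.   0.39 1.76 0.   1.   0.43] F [ 1.5 -0.3 -0.2] gap 0.364 grip 69.6
shift total [-0.4391  0.2529 -0.0017] min rows 9.0
turn about tool z total -4.101 deg CCW 28.2
```

The slot went from 75° to 30°, which is 0.79 rad plus the initial 0–0.15 rad, so it is at the stop. Returning the tool now.

```bash
python3 -m pendant '[[[-0.0366,0.0211,0,0,0,0,0],[-0.0366,0.0211,0,0,0,0,0],[-0.0366,0.0211,0,0,0,0,0],[-0.0366,0.0211,0,0,0,0,0],[-0.0366,0.0211,0,0,0,0,0],[-0.0366,0.0211,0,0,0,0,0],[-0.0366,0.0211,0,0,0,0,0],[-0.0366,0.0211,0,0,0,0,0],[-0.0366,0.0211,0,0,0,0,0],[-0.0366,0.0211,0,0,0,0,0],[-0.0366,0.0211,0,0,0,0,0],[-0.0366,0.0211,0,0,0,0,0],[0,0,0,0,0,-0.82,0],[0,0,0,0,0,-0.82,0],[0,0,0,0,0,-0.82,0],[0,0,0,0,0,-0.82,0],[0,0,0,0,0,-0.82,0],[0,0,0,0,0,0,0],[0,0,0,0,0,0,0]]]'; python3 -c "
from h import *
plan(.5302,-.2903,.1014,4)"
```

```text
t: 21.75
tcp_pos: [0.5294, -0.2912, 0.2264]
tool_rot: [0.684, 0.729, -0.0, -0.001]
force: [0.3, 0.6, -1.1]
finger_gap: 0.367
gripper_force: 69.7
t 21.75 tcp [ 0.5294 -0.2912  0.2264] yaw 3.67 tilt z [-8.e-04  7.e-04 -1.e+00] q [-0.69  0.52  1.51  0.    1.12 -0.75] F [ 0.3  0.6 -1.1] gap 0.367 grip 69.7
shift total [0.0009 0.0012 0.1563] min rows 3.0
turn about tool z total -0.048 deg CCW 0.3
```

```bash
python3 -m pendant '[[[0.0009,0.0012,0.02,0,0,0,0],[0,0,0.03,0,0,0,0],[0,0,0.03,0,0,0,0],[0,0,0.025,0,0,0,0],[0,0,0.02,0,0,0,0],[0,0,0.02,0,0,0,0],[0,0,0.006,0,0,0,0],[0,0,0,0,0,0,0],[0,0,0,0,0,0,0]]]';python3 -m pendant '[[[0,0,0.003,0,0,0,0],[0,0,0.002,0,0,0,0],[0,0,0,0,0,0,0],[0,0,0,0,0,0,0]]]'
```

```text
t: 22.65
tcp_pos: [0.5309, -0.2908, 0.1068]
tool_rot: [0.683, 0.73, 0.0, 0.001]
force: [0.6, -0.2, -1.2]
finger_gap: 0.371
gripper_force: 69.7
t: 23.05
tcp_pos: [0.5306, -0.2905, 0.1024]
tool_rot: [0.683, 0.73, 0.0, 0.0]
force: [0.1, -0.1, -1.2]
finger_gap: 0.363
gripper_force: 69.7
```

```bash
python3 -m pendant '[[[0,0,0.002,0,0,0,0],[0,0,0.001,0,0,0,0],[0,0,0,0,0,0,0],[0,0,0,0,0,0,0]]]'; python3 -m pendant '[[[0,0,0,0,0,0,0.6],[0,0,0,0,0,0,1],[0,0,0,0,0,0,1],[0,0,0,0,0,0,1],[0,0,0,0,0,0,1],[0,0,0,0,0,0,1]]]'; python3 -c "
from h import *
plan(.5302,-.2903,.25)"
```

```text
t: 23.45
tcp_pos: [0.5307, -0.2906, 0.1014]
tool_rot: [0.683, 0.73, -0.0, 0.001]
force: [-1.5, 1.6, 7.7]
finger_gap: 0.366
gripper_force: 71.0
t: 24.05
tcp_pos: [0.5304, -0.2905, 0.0997]
tool_rot: [0.683, 0.73, -0.0, -0.0]
force: [0.6, 0.6, -1.4]
finger_gap: 1.001
gripper_force: 0.0
t 24.05 tcp [ 0.5304 -0.2905  0.0997] yaw 3.79 tilt z [-1.e-04  1.e-04 -1.e+00] q [-0.69  0.69  1.6  -0.    0.85 -0.75] F [ 0.6  0.6 -1.4] gap 1.001 grip 0.0
shift total [ 0.0003 -0.0003 -0.1879] min rows 4.0
```

The guard touched down at exactly the height of the grasp, so the tool is fully seated. I'll retreat and check.

```bash
python3 -m pendant '[[[0,0,-0.02,0,0,0,1],[0,0,-0.03,0,0,0,1],[0,0,-0.04,0,0,0,1],[0,0,-0.05,0,0,0,1],[0,0,-0.05,0,0,0,1],[0,0,0,0,0,0,1],[0.05,0,0,0,0,0,1],[0.05,0,0,0,0,0,1],[0.05,0,0,0,0,0,1],[0.05,0,0,0,0,0,1],[0,0,0,0,0,0,1],[0,0,0,0,0,0,1]]]'; python3 -c "
from h import *
s=snap('scene');t=snap('top')
a=cv2.resize(s['pixels'][70:200,130:290,::-1],(390,317));b=cv2.resize(t['pixels'][140:270,260:420,::-1],(390,317))
cv2.imwrite('pics/end.png',np.hstack([a,b]));P=cloud(s);r=np.hypot(P[...,0]-.53,P[...,1]+.29)
print(P[r<.018][:,2].max());q=P[(r<.0125)&(P[...,2]>.13)];print(len(q),q.mean(0));plan(.4,0,.2)"
```

```text
t: 25.25
tcp_pos: [0.5196, -0.1299, 0.2514]
tool_rot: [0.683, 0.731, -0.0, -0.0]
force: [1.0, 0.6, -0.3]
finger_gap: 1.0
gripper_force: 0.0
0.1452930108261158
82 [ 0.53062308 -0.28906239  0.14243028]
t 25.35 tcp [ 0.5202 -0.1316  0.2515] yaw 3.77 tilt z [ 1.e-04 -5.e-04 -1.e+00] q [-0.46  0.4   1.65 -0.    1.09 -0.52] F [ 0.5 -0.7  0.1] gap 0.999 grip 0.0
shift total [ 0.1741 -0.1391  0.0643] min rows 4.0
```

View pics/end.png

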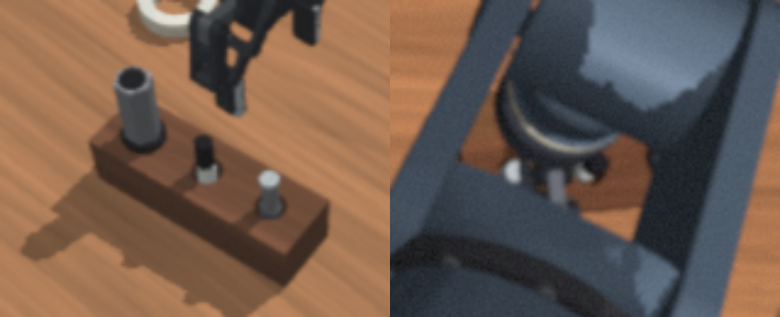

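The screwdriver stands upright at crop (140,105) in its own hole with the guard on the stand and its cap at z≈0.143. The gripper is clear of everything, so I'm handing in.

```bash
python3 -c "
from station import job
print(job.sign_off())"
```

```text
the job is handed in; nothing more can be done
None
```

The lock screw was pressed and turned clockwise to its stop (slot measured 75° → 30°, torque rising at the end), the screwdriver is back upright and fully down in its own hole, and the job was handed in at about 25 s; one oddity was a firm stop about 4 mm down instead of the stated 8 mm, still inside the 3–7 mm band.

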